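Test the roller door switch

TASK

The two door switches of the larder fridge have been screwed to the worktop by their foot plates for a test. Try the one whose lever carries a roller: press the roller down just until the switch has surely clicked, without pushing it on into its overtravel, keep it pressed there for about a second, then let the lever spring fully back up. Leave the other switch's lever, the plain one without a roller, alone.

Things in the scene. Friction and masses are not known exactly. Their poses are not given: they have to be found in the camera images.
- roller_centre (a point): Centre of the white plastic roller (24 mm diameter, 22 mm wide) on the end of the sprung lever; moves with it. The roller's top, 12 mm above this point, is the switch's highest part. At rest the point is 110 mm above the worktop; the switch clicks at 12 mm down and stays clicked below that; overtravel starts at 28 mm down, so press about 20 mm. At rest its y axis points level from hinge to roller.
- roller_lever (a joint): Lever with the roller, 80 mm from hinge to roller centre. 0 at rest (30 degrees up), grows (rad) as pressed down: clicks at 0.166, overtravel from 0.373, end stop 0.52. Spring-returned: about 2 N on the roller starts it, 4 N at the click, 6.5 N at overtravel, rising evenly with no jump. Pressed 20 mm down, the roller has moved 8 mm sideways, away from the hinge.
- roller_switch: The switch with the roller: black box 34 x 104 x 50 mm on a steel foot plate 64 x 130 x 4 mm, fixed to the worktop, under the lever. Origin: centre of its underside; y is its long axis; the lever's hinge is at y = -50 mm, 70 mm up, the resting roller at y = +19 mm. Wall cabinets hang 0.55 m above the worktop from 0.63 m in front of the robot base: keep the wrist clear of them.
- plain_lever (a joint): Lever of the other switch, which has the same size, materials and spring but a plain flat steel lever (24 mm wide, 80 mm long, end turned down, 110 mm above the worktop) and no roller. 0 at rest, grows (rad) as pressed down. Not to be pressed.

How it is judged:
By the outcome, as a careful person would: the job done as asked, in the order asked, and still so for the second after the job is handed in, with the robot touching nothing.
It also fails if it takes over 32 s, if anything falls off the work surface, if the arm or the gripper's body presses on something with over 40 N, if the wrist force passes 120 N, or if a joint passes its speed limit or range.

ROBOT

A 7-joint arm with a two-finger parallel gripper is mounted at the origin on a cart in front of the work surface, level with it; the furniture and walls round the work are solid. World frame = base frame: x ahead of the robot, y to its left, z up, the work surface at z = 0. Lengths are in m, angles in rad, forces in N, time in s.
With the tool pointing down it reaches from about 0.425 to 0.95 m from the base axis. Payload 4.7 kg.
Tool frame: the origin (TCP) lies on the centre line of the jaws, within the pads' length; the fingertips stand 22 mm ahead of it and the grasp point (between the pads) lies 3 mm ahead of it; z points along the fingers, y is the line along which they close (so a half turn about z gives the same grasp; the last joint's range is limited). The gripper opens to 85 mm and grips with 20 to 120 N. Pads are 22 mm wide; open, the fingers measure 114 mm over their backs; the gripper's body (76 mm by 85 mm) begins 54 mm behind the grasp point. The pads swing forward as they close: fully open they stand 13 mm farther back than shut.
Start: joints at [-1.283, 0.469, -0.049, 1.532, 0.024, 1.141, -0.082], TCP at [0.21, 0.641, 0.253] pointing down, gripper open.
Joint ranges: [-2.59, 2.59], [-0.33, 1.99], [-1.39, 1.29], [0.1, 2.45], [-1.04, 4.18], [0.21, 1.99], [-2.66, 2.66]. Speed limits (rad/s): [2.57, 2.57, 3.14, 3.14, 3.14, 3.14, 3.14].

INTERFACE

Orientations are given as a unit quaternion [x, y, z, w].
In Python, from station import arm gives the robot as it stands.
- The arm moves only by the tool send_rows, never from a script. Its argument "series" is a list of rows, each a list of 3 entries, a list of its own where there are three numbers: the shift along the tool's x, y, z scaled (see below), then the turn, a rotation vector about the tool's x, y, z scaled (see below), then the finger opening in mm, from 0 to 85.4. A call has exactly 10 rows; each row shifts and turns the commanded pose from where the row before left it, along the tool's axes as they then stand; what a row does not reach is not made up. The controller multiplies each number of a shift by 25 mm and each number of a turn by 6 degrees. A row lasts 1/8 s, in which the tool goes at most 62.5 mm and 10.7 degrees, less where a joint would pass 70% of its speed; a pose out of reach is approached as far as the arm can. A call with a number of a shift or a turn outside -1 to 1 is refused whole. A call with a gripper value outside its range is refused whole. The fingers move at their own pace and stop on an object; "squeeze" is the grip in N (left out, the last holds). Time passes only in rows, so rows that do not move let the fingers close, or fill a call up. It gives the time, the measured TCP pose, the force, the opening and the grip force at its end, in the units of the state.
- arm.get_state(): the state, without advancing time (a new reading comes with each control period).
- arm.capture(name): name is "scene" or "top" or "wrist"; returns the picture (400x640x3 uint8, red, green, blue); there is no depth.
- arm.camera_info(name): a dict with "fx", "fy", "cx", "cy" (pixels), "extrinsics" (4x4, takes a point from camera to world coordinates). Camera axes: x right, y up, looking along -z (the intrinsics and any distortion apply to the point x, -y, -z); pixel columns grow to the right and rows downward; lengths in m; the calibration is good to about 2 mm. A picture is of the moment at which its call begins: read the wrist's pose just before it. camera_info takes no time and is no camera call; for the wrist camera it gives the pose at the moment of the call.
- arm.close_job(): hands the job in; it is judged then, once.
The state is a dict: "time_s": time; "qpos": joint angles; "qd": joint speeds; "tau": joint torques, N m; "tool_pos": TCP position; "ee_rot": TCP orientation; "ft_force": force on the tool from outside, world axes, zero at the start; "torque": the same for the moment, N m; "width": finger opening in m; "grasp_force": force on a finger pad.
Only numpy, scipy, OpenCV 4.12 (cv2) and the standard library are available. Lean on these libraries where they do the work, as an engineer would, in place of code of your own. Each camera call takes 0.05 s, during which the arm holds its last target. There are 200 camera calls.

## Working session

There is one attempt and no reset: what is moved stays moved. The work goes in short steps, Python scripts to look and compute and a tool call to move; the robot and the scene stay as the last step left them, time stands still between calls to the robot, and variables do not carry over. Pictures are saved under pics/ and viewed, at most 10 in all, crops included, and the job is handed in when it is done.

Besides the shell and the picture viewer there is one more tool, called after ">>>" in YAML: its name, and indented under it one key for each argument. send_rows: Moves the arm, as the interface text tells. Shifts and turns lie within -1 to 1; 1 stands for 25 mm of shift or 6 degrees of turn. Its arguments: {"type":"object","properties":{"series":{"type":"array"},"squeeze":{"type":"number"}},"required":["series"]}

```bash
mkdir -p pics; python3 - <<'E'
from station import arm
import cv2
for n in("scene","top"):
    cv2.imwrite(f"pics/{n}0.png",arm.capture(n)[:,:,::-1])
    i=arm.camera_info(n);print(n,{k:(v if k!="extrinsics" else [[round(float(x),3) for x in r] for r in v]) for k,v in i.items()})
s=arm.get_state();print(s)
E
```

```text
scene {'fx': 409.0263754003667, 'fy': 409.0263754003667, 'cx': 320.93271275366413, 'cy': 200.56147402358906, 'extrinsics': [[0.738, 0.324, -0.592, -0.043], [-0.674, 0.322, -0.665, -0.673], [-0.024, 0.89, 0.456, 0.535], [0.0, 0.0, 0.0, 1.0]]}
top {'fx': 513.0788471608136, 'fy': 513.0788471608136, 'cx': 327.6226865598044, 'cy': 202.00575582189492, 'extrinsics': [[0.017, 0.987, -0.158, 0.345], [-1.0, 0.02, 0.014, -0.027], [0.017, 0.158, 0.987, 1.132], [0.0, 0.0, 0.0, 1.0]]}
{'time_s': 0.1, 'qpos': array([-1.28288188,  0.4693844 , -0.04859864,  1.53354671,  0.02409646,
        1.14099584, -0.08232662]), 'qd': array([ 0.00106911, -0.00187759, -0.00086309, -0.00379812, -0.00107404,
       -0.00100841,  0.00044713]), 'tau': array([ 4.27392615e-04, -5.11519504e+01, -4.70303698e-02, -2.38390213e+01,
        1.07149832e-02,  4.33374211e-03,  6.97690439e-07]), 'tool_pos': array([0.21012513, 0.64096456, 0.25236216]), 'ee_rot': array([ 1.57743734e-01,  9.87479696e-01, -8.67410184e-04, -1.10840014e-04]), 'ft_force': array([-0.42576571,  0.20279643,  0.76515048]), 'torque': array([-0.01625363, -0.00132905,  0.00204118]), 'grasp_force': 0.0, 'width': 0.08569283156195612}
```

View pics/scene0.png

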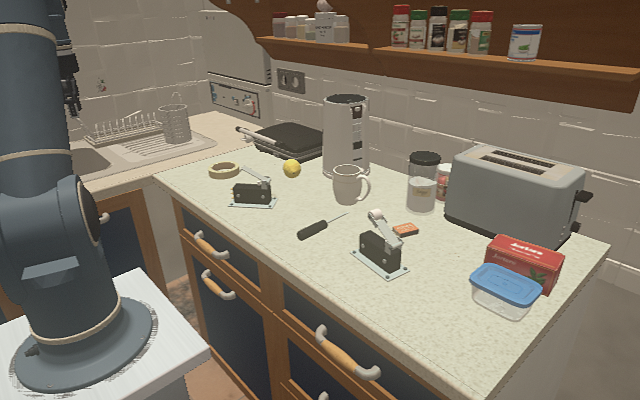

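View pics/top0.png

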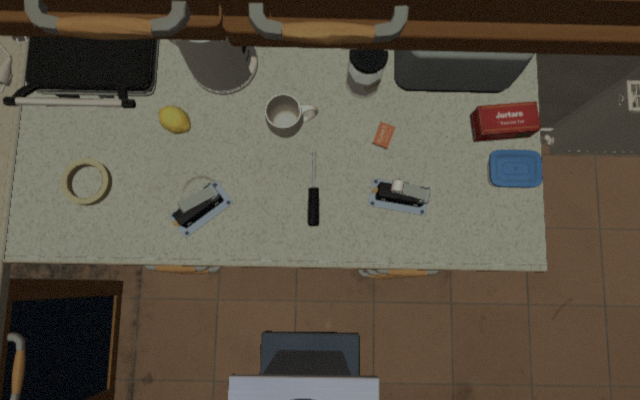

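The top view shows two switches: the roller switch near (400,195), with the white roller at about (398,187), and the plain one near (200,207). In the scene view the roller is near (376,215).

```bash
python3 - <<'E'
import cv2,numpy as np
a=cv2.imread("pics/top0.png")[165:225,355:445];b=cv2.imread("pics/scene0.png")[195:290,335:425]
f=lambda i:cv2.resize(i,(400,int(i.shape[0]*400/90)),interpolation=cv2.INTER_CUBIC)
a,b=f(a),f(b);c=np.zeros((max(len(a),len(b)),800,3),np.uint8);c[:len(a),:400]=a;c[:len(b),400:]=b
cv2.imwrite("pics/crop.png",c)
E
```

```text
(no output)
```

View pics/crop.png

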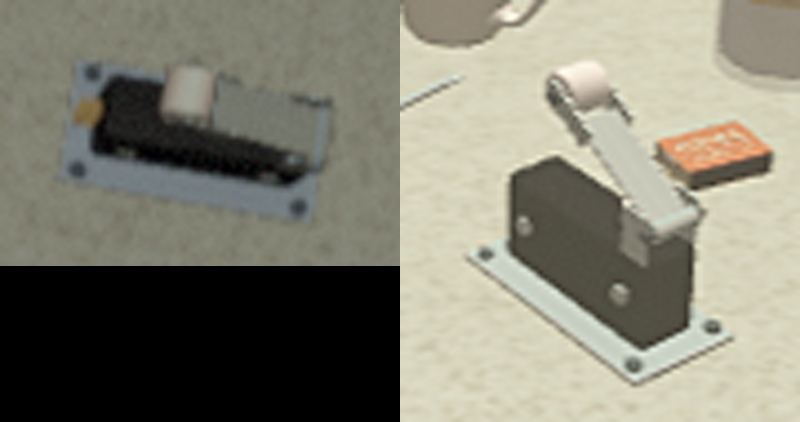

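The crop shows the roller centre at top px (397.3,186.4) and scene px (375.5,214). The hinge end is on the right in the top view, with the screws at crop (92,73), (77,169) and (299,207).

```bash
cat > h.py <<'E'
from station import arm
import numpy as np
from scipy.spatial.transform import Rotation as R
def ray(n,u,v):
    i=arm.camera_info(n);E=np.array(i["extrinsics"])
    d=E[:3,:3]@np.array([(u-i["cx"])/i["fx"],-(v-i["cy"])/i["fy"],-1]);return E[:3,3],d
def plane(n,u,v,z):
    o,d=ray(n,u,v);return o+d*(z-o[2])/d[2]
def tri(rs):
    A=0;b=0
    for o,d in rs:
        d=d/np.linalg.norm(d);P=np.eye(3)-np.outer(d,d);A=A+P;b=b+P@o
    return np.linalg.solve(A,b)
E
python3 - <<'E'
from h import *
np.set_printoptions(precision=4,suppress=True)
t=lambda x,y:(355+x/4.444-.4,165+y/4.444-.4)
s=lambda x,y:(335+(x-400)/4.444-.4,195+y/4.444-.4)
print("tri",tri([ray("top",*t(188,95)),ray("scene",*s(581,86))]))
print("top@.115",plane("top",*t(188,95),.115),"scene@.11",plane("scene",*s(581,86),.11))
p=[plane("top",*t(*q),.004) for q in((92,73),(77,169),(299,207))]
q=[plane("scene",*s(*q),.004) for q in((485,254),(633,365),(712,326))]
print(p,q)
for P in(p,q):
    # far-left screws & hinge screws
    print(P[0]-P[1],P[2]-P[1])
y=p[1]-p[2];print("yaxis top",np.degrees(np.arctan2(y[1],y[0])),np.linalg.norm(y[:2]))
y=q[0]-q[1];print("yaxis scene",np.degrees(np.arctan2(y[1],y[0])),np.linalg.norm(y[:2]))
c=(p[0]+p[2])/2;u=(p[1]-p[2])[:2];u/=np.linalg.norm(u);print("centre",c,"roller pred",c[:2]+.019*u)
c=(q[0]+q[2])/2;u=(q[0]-q[1])[:2];u/=np.linalg.norm(u);print("centre",c,"roller pred",c[:2]+.019*u)
st=arm.get_state();print(R.from_quat(st["ee_rot"]).as_matrix())
E
```

```text
tri [ 0.5455 -0.1822  0.111 ]
top@.115 [ 0.5435 -0.1805  0.115 ] scene@.11 [ 0.5485 -0.1816  0.11  ]
[array([ 0.5755, -0.1487,  0.004 ]), array([ 0.5262, -0.1413,  0.004 ]), array([ 0.5091, -0.2528,  0.004 ])] [array([ 0.5266, -0.1409,  0.004 ]), array([ 0.5096, -0.2521,  0.004 ]), array([ 0.5601, -0.2592,  0.004 ])]
[ 0.0493 -0.0074  0.    ] [-0.0171 -0.1115  0.    ]
[0.017  0.1112 0.    ] [ 0.0505 -0.0071  0.    ]
yaxis top 81.28710056721118 0.11278224009759373
yaxis scene 81.29323088934326 0.112497404889434
centre [ 0.5423 -0.2008  0.004 ] roller pred [ 0.5452 -0.182 ]
centre [ 0.5433 -0.2001  0.004 ] roller pred [ 0.5462 -0.1813]
[[-0.9502  0.3115 -0.0005]
 [ 0.3115  0.9502 -0.0017]
 [-0.0001 -0.0017 -1.    ]]
```

Both views agree: roller at (0.5457, -0.1818, 0.110), lever axis at 81.3° and reach 0.575. I'll approach with the fingers closed, turned 9.5° and 4 mm outward from the hinge.

>>> send_rows:
  series:
    - [[0,0,0],[0,0,-0.8],0]
    - [[0,0,0],[0,0,-0.8],0]
    - [[-0.8,-1,0],[0,0,0],0]
    - [[-0.8,-1,0],[0,0,0],0]
    - [[-0.8,-1,0],[0,0,0],0]
    - [[-0.8,-1,0],[0,0,0],0]
    - [[-0.8,-1,0],[0,0,0],0]
    - [[-0.8,-1,0],[0,0,0],0]
    - [[-0.8,-1,0],[0,0,0],0]
    - [[-0.8,-1,0],[0,0,0],0]
  squeeze: 20

```text
time_s: 1.35
tool_pos: [0.3391, 0.4186, 0.2529]
ee_rot: [0.075, 0.997, -0.0, -0.0]
ft_force: [-0.5, -0.1, 0.2]
width: 0.0
grasp_force: 0.0
```

>>> send_rows:
  series:
    - [[-0.8,-1,0],[0,0,0],0]
    - [[-0.8,-1,0],[0,0,0],0]
    - [[-0.8,-1,0],[0,0,0],0]
    - [[-0.8,-1,0],[0,0,0],0]
    - [[-0.8,-1,0],[0,0,0],0]
    - [[-0.8,-1,0],[0,0,0],0]
    - [[-0.8,-1,0],[0,0,0],0]
    - [[-0.8,-1,0],[0,0,0],0]
    - [[-0.8,-1,0],[0,0,0],0]
    - [[-0.8,-1,0],[0,0,0],0]

```text
time_s: 2.6
tool_pos: [0.4995, 0.1419, 0.253]
ee_rot: [0.075, 0.997, -0.0, -0.0]
ft_force: [-0.3, 0.8, -1.1]
width: -0.0001
grasp_force: 0.0
```

>>> send_rows:
  series:
    - [[-0.3,-1,0],[0,0,0],0]
    - [[-0.3,-1,0],[0,0,0],0]
    - [[-0.3,-1,0],[0,0,0],0]
    - [[-0.3,-1,0],[0,0,0],0]
    - [[-0.3,-1,0],[0,0,0],0]
    - [[-0.3,-1,0],[0,0,0],0]
    - [[-0.3,-1,0],[0,0,0],0]
    - [[-0.3,-1,0],[0,0,0],0]
    - [[-0.3,-1,0],[0,0,0],0]
    - [[-0.3,-1,0],[0,0,0],0]

```text
time_s: 3.85
tool_pos: [0.5361, -0.1162, 0.2529]
ee_rot: [0.075, 0.997, 0.0, -0.0]
ft_force: [0.1, 0.3, -0.6]
width: 0.0001
grasp_force: 0.0
```

>>> send_rows:
  series:
    - [[-0.26,-0.8,0],[0,0,0],0]
    - [[-0.26,-0.8,0],[0,0,0],0]
    - [[-0.25,-0.77,0],[0,0,0],0]
    - [[0,0,0.6],[0,0,0],0]
    - [[0,0,0.6],[0,0,0],0]
    - [[0,0,0.6],[0,0,0],0]
    - [[0,0,0.6],[0,0,0],0]
    - [[0,0,0.6],[0,0,0],0]
    - [[0,0,0.2],[0,0,0],0]
    - [[0,0,0],[0,0,0],0]

```text
time_s: 5.1
tool_pos: [0.5465, -0.1769, 0.173]
ee_rot: [0.075, 0.997, 0.0, -0.0]
ft_force: [0.4, 0.1, 0.2]
width: -0.0
grasp_force: 0.0
```

```bash
python3 - <<'E'
from h import *
import cv2
s=arm.get_state();print(s["tool_pos"],s["ft_force"],s["time_s"])
a=arm.capture("scene")[140:290,310:440,::-1];b=arm.capture("top")[150:240,350:450,::-1]
a=cv2.resize(a,(500,577),interpolation=cv2.INTER_CUBIC);b=cv2.resize(b,(300,270));c=np.zeros((577,800,3),np.uint8);c[:,:500]=a;c[:270,500:]=b
cv2.imwrite("pics/near.png",c)
E
```

```text
[ 0.54652305 -0.17690806  0.17295892] [0.39306493 0.05422398 0.19863071] 5.1
```

View pics/near.png

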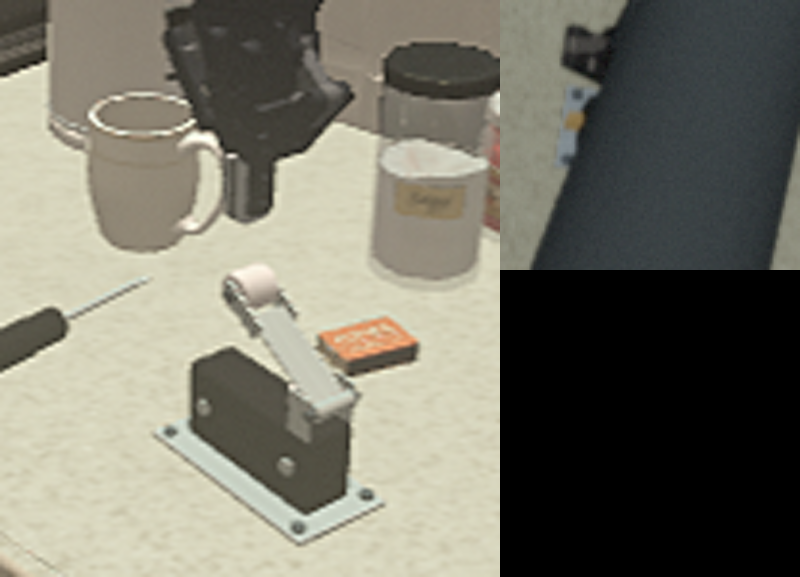

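The closed fingers stand over the roller, with the tip at crop (250,210) and the roller at (255,283). Next I'll descend into contact and check force and depth.

>>> send_rows:
  series:
    - [[0,0,0.4],[0,0,0],0]
    - [[0,0,0.4],[0,0,0],0]
    - [[0,0,0.3],[0,0,0],0]
    - [[0,0,0.1],[0,0,0],0]
    - [[0,0,0.1],[0,0,0],0]
    - [[0,0,0.1],[0,0,0],0]
    - [[0,0,0.1],[0,0,0],0]
    - [[0,0,0.1],[0,0,0],0]
    - [[0,0,0],[0,0,0],0]
    - [[0,0,0],[0,0,0],0]

```text
time_s: 6.45
tool_pos: [0.5464, -0.177, 0.1333]
ee_rot: [0.075, 0.997, 0.0, -0.0]
ft_force: [-2.8, -0.3, 3.2]
width: -0.0001
grasp_force: 1.9
```

```bash
python3 - <<'E'
from h import *
import cv2
s=arm.get_state();print(s["tool_pos"],s["ft_force"],s["time_s"])
a=arm.capture("scene")[140:290,310:440,::-1]
print([arm.get_state()["ft_force"].round(2)])
cv2.imwrite("pics/press1.png",cv2.resize(a,(500,577),interpolation=cv2.INTER_CUBIC))
E
```

```text
[ 0.5463577  -0.17698863  0.13331664] [-2.75034301 -0.32602211  3.19316596] 6.45
[array([-2.6 ,  0.48,  3.43])]
```

View pics/press1.png

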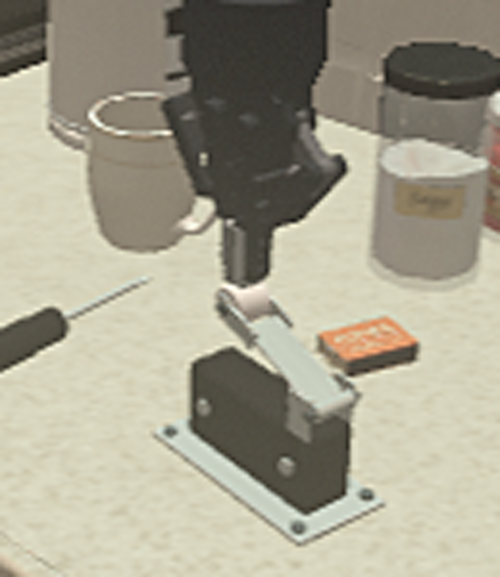

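The roller is pressed about 10.7 mm at ~3.3 N, and the fingertip at (247,280) is centred on it. I'll press a further ~9.5 mm and hold.

>>> send_rows:
  series:
    - [[0,0,0.14],[0,0,0],0]
    - [[0,0,0.14],[0,0,0],0]
    - [[0,0,0.12],[0,0,0],0]
    - [[0,0,0],[0,0,0],0]
    - [[0,0,0],[0,0,0],0]
    - [[0,0,0],[0,0,0],0]
    - [[0,0,0],[0,0,0],0]
    - [[0,0,0],[0,0,0],0]
    - [[0,0,0],[0,0,0],0]
    - [[0,0,0],[0,0,0],0]

```text
time_s: 7.75
tool_pos: [0.5467, -0.177, 0.1233]
ee_rot: [0.075, 0.997, 0.0, 0.0]
ft_force: [-2.1, 0.1, 4.7]
width: 0.0002
grasp_force: 2.7
```

```bash
python3 - <<'E'
from h import *
import cv2
s=arm.get_state();print(s["tool_pos"],s["ft_force"],s["time_s"])
a=arm.capture("scene")[140:290,310:440,::-1]
cv2.imwrite("pics/press2.png",cv2.resize(a,(500,577),interpolation=cv2.INTER_CUBIC))
E
```

```text
[ 0.54668714 -0.17695953  0.12332142] [-2.08670111  0.0664853   4.67183986] 7.75
```

View pics/press2.png

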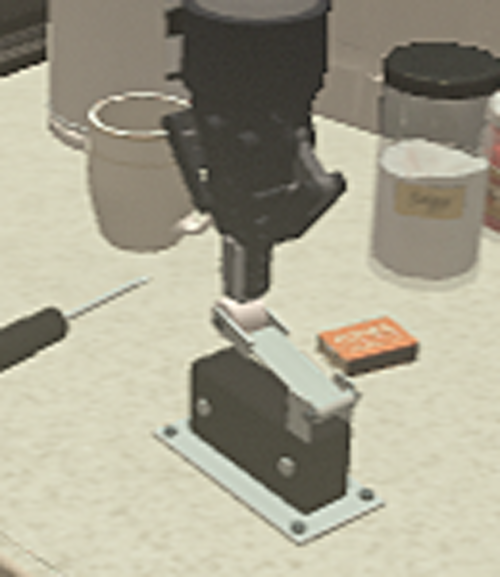

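The lever is pressed 20.7 mm (4.7 N), past the click and short of overtravel, with the tip on the roller at (243,298). It has been held for about a second, so now I'll lift straight up.

>>> send_rows:
  series:
    - [[0,0,0],[0,0,0],0]
    - [[0,0,-0.3],[0,0,0],0]
    - [[0,0,-0.4],[0,0,0],0]
    - [[0,0,-0.5],[0,0,0],0]
    - [[0,0,-0.6],[0,0,0],0]
    - [[0,0,-0.6],[0,0,0],0]
    - [[0,0,-0.6],[0,0,0],0]
    - [[0,0,-0.5],[0,0,0],0]
    - [[0,0,0],[0,0,0],0]
    - [[0,0,0],[0,0,0],0]

```text
time_s: 9.05
tool_pos: [0.5462, -0.1768, 0.2104]
ee_rot: [0.075, 0.997, 0.0, -0.0]
ft_force: [-0.6, -0.2, 0.5]
width: 0.0005
grasp_force: 0.0
```

```bash
python3 - <<'E'
from h import *
import cv2
s=arm.get_state();print(s["tool_pos"],s["ft_force"],s["time_s"])
a=arm.capture("scene")[140:290,310:440,::-1]
cv2.imwrite("pics/end.png",cv2.resize(a,(500,577),interpolation=cv2.INTER_CUBIC))
E
```

```text
[ 0.54622538 -0.17675284  0.21036924] [-0.55361469 -0.19258878  0.5252976 ] 9.05
```

View pics/end.png

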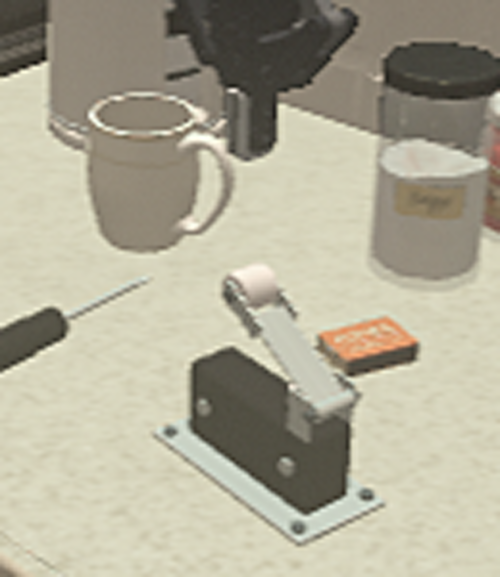

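The roller is back at its rest position, (255,283) in the crop, and the gripper is clear of it.

```bash
python3 -c "
from station import arm
print(arm.close_job())"
```

```text
the job is handed in; nothing more can be done
None
```

I pressed the roller switch about 20 mm (past its click, short of overtravel), held it there for about a second and let it spring fully back; I left the plain switch alone and handed the job in at about 9 s.

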